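Load a box section into the drilling jig, home against the hidden stop

ROBOT

A 6-joint arm with a two-finger parallel gripper is mounted at the origin on the work surface. World frame = base frame: x ahead of the robot, y to its left, z up, the work surface at z = 0. Lengths are in m, angles in rad, forces in N, time in s.
With the tool pointing down it reaches from about 0.275 to 0.975 m from the base axis. Payload 8.4 kg.
Tool frame: the origin (TCP) lies at the very end of the fingers, on their centre line; the grasp point (between the pads) lies 19 mm behind it; z points along the fingers, y is the line along which they close (so a half turn about z gives the same grasp; the last joint's range is limited). The gripper opens to 92 mm and grips with 3 to 60 N. Pads are 20 mm wide; open, the fingers measure 128 mm over their backs; the gripper's body (75 mm by 189 mm) begins 69 mm behind the grasp point.
Start: joints at [1.307, 0.353, 1.633, -0, 1.155, -0.002], TCP at [0.162, 0.604, 0.215] pointing down, gripper open.
Joint ranges: [-2.63, 2.63], [-0.92, 2.1], [0.06, 2.66], [-1.3, 4.44], [0, 2.69], [-3.02, 3.02]. Speed limits (rad/s): [2.22, 2.22, 2.79, 3.14, 3.14, 3.14].

INTERFACE

Orientations are given as a rotation vector (axis times angle).
In Python, from workcell import bot, viewer gives the robot as it stands.
- The arm moves only by the tool apply_moves, never from a script. Its argument "commands" is a list of rows, each a list of 3 entries, a list of its own where there are three numbers: the opening in per cent of the stroke, from 0 (shut) to 100 (fully open), then the shift along the world's x, y, z in mm, then the turn, a rotation vector about the world's x, y, z in degrees. In form: [[fingers, [dx, dy, dz], [wx, wy, wz]], ...]. A call has 1 to 12 rows; each row is the pose to reach, as a shift and turn from the pose commanded when the call began; what a row does not reach only later rows make up. A row lasts 1/12 s, in which the tool goes at most 41.7 mm and 7.16 degrees, less where a joint would pass 70% of its speed; a pose out of reach is approached as far as the arm can. A call with a gripper value outside its range is refused whole. The fingers move at their own pace and stop on an object; the grip force is fixed at half the most. Time passes only in rows, so rows that repeat a pose let the fingers close. It gives the time, the measured TCP pose, the force, the opening and the grip force at its end, in the units of the state.
- bot.state(): the state, without advancing time (a new reading comes with each control period).
- viewer.grab_frame(name): name is "scene" or "top" or "wrist"; returns the picture (400x640x3 uint8, red, green, blue); there is no depth.
- viewer.calibration(name): a dict with "K" (3x3 intrinsics, pixels), "origin" and "orientation" of the camera in the world; the wrist camera has in their place "mount" (4x4, takes a point from camera to tool coordinates, whose origin is the TCP and whose axes are the flange's). Camera axes: x right, y up, looking along -z (the intrinsics and any distortion apply to the point x, -y, -z); pixel columns grow to the right and rows downward; lengths in m; the calibration is good to about 2 mm. A picture is of the moment at which its call begins: read the wrist's pose just before it. calibration takes no time and is no camera call.
- bot.job_done(): hands the job in; it is judged then, once.
The state is a dict: "time_s": time; "joints": joint angles; "qvel": joint speeds; "joint_torque": joint torques, N m; "eef_pos": TCP position; "tcp_rot": TCP orientation; "contact_force": force on the tool from outside, world axes, zero at the start; "moment": the same for the moment, N m; "gripper_width": finger opening in m; "grip_force": force on a finger pad.
Only numpy, scipy, OpenCV 4.12 (cv2) and the standard library are available. Lean on these libraries where they do the work, as an engineer would, in place of code of your own. Each camera call takes 0.05 s, during which the arm holds its last target. There are 200 camera calls.

TASK

Load the red-primed box section into the drilling jig: lay it lengthwise in the jig's channel and slide it under the yellow cover until its end has pushed the sprung stop plunger hidden in there fully in and you feel it come up solid. Do not ram it, or the stop will slip from its setting; leave the tube lying home in the channel.

Things in the scene. Friction and masses are not known exactly. Their poses are not given: they have to be found in the camera images.
- red_tube: Red box-section steel tube, 220 long (its x) x 30 wide (y) x 50 high (z), about 0.55 kg, standing on a 30 wide side on the bench. Origin: centre of its underside. A blue and a bare steel tube of the same size lie beside it, roughly parallel, centres about 120 apart, in any order: not wanted.
- jig: Fixed jig. Origin on the bench, on the channel's centre line, below the mouth of the yellow cover (x = 0); x runs along the channel into the cover, z up. Channel: from x = -270, on under the cover; floor 10 above the bench, 46 wide; side walls 14 thick, tops 20 above the bench: keep fingertips above them. Cover: x 0 to 160, 82 wide, top 85 above the bench, opening 74 wide, up to 74 above the bench.
- stop_plunger (a joint): Sprung plunger of the stop, out of sight under the cover on the channel's line: 0 = untouched, 14 mm = fully in and solid. Its place varies: the tube comes up solid with its leading end between jig x = 30 and 82; before that it slides freely. The spring is weak (about 1 N), less than the lying tube's friction, so the tube stays where it is left.
- stop_slip (a joint): How far the clamped stop has been shoved along the jig's x from its setting: 0 = as set. It starts to slip at a push of about 38 N; a steady push of 7 to 25 N is ample to feel the solid stop and leaves it alone.
There are look-alikes about, which are no part of the job. What is meant by the red_tube is not pink or turquoise, and is the larger of those in its own colour.

How it is judged:
By the outcome, as a careful person would: the job done as asked, in the order asked, and still so for the second after the job is handed in, with the robot touching nothing.
It also fails if it takes over 45 s, if anything falls off the work surface, if the arm or the gripper's body presses on something with over 40 N, if the wrist force passes 120 N, or if a joint passes its speed limit or range.

## Working session

There is one attempt and no reset: what is moved stays moved. The work goes in short steps, Python scripts to look and compute and a tool call to move; the robot and the scene stay as the last step left them, time stands still between calls to the robot, and variables do not carry over. Pictures are saved under pics/ and viewed, at most 10 in all, crops included, and the job is handed in when it is done.

Besides the shell and the picture viewer there is one more tool, called after ">>>" as name(argument=value, ...), one argument or row to a line, values as JSON. apply_moves: Moves the arm, as the interface text tells. Its arguments: {"type":"object","properties":{"commands":{"type":"array","items":{"type":"array"}}},"required":["commands"]}

```bash
mkdir -p pics; ls; cat > h.py <<'E'
import numpy as np, cv2
from workcell import bot, viewer
from scipy.spatial.transform import Rotation as R
def grab(n,name=None):
    im=viewer.grab_frame(n)
    if name: cv2.imwrite('pics/'+name,cv2.cvtColor(im,cv2.COLOR_RGB2BGR))
    return im
E
python3 - <<'E'
from h import *
for n in('top','scene'):
    grab(n,n+'1.png'); print(viewer.calibration(n))
print(viewer.calibration('wrist')); print(bot.state())
E
```

```text
pics
{'K': array([[368.74382602,   0.        , 316.41602404],
       [  0.        , 368.74382602, 199.8699967 ],
       [  0.        ,   0.        ,   1.        ]]), 'origin': array([ 0.31590342, -0.13407679,  1.08897891]), 'orientation': array([ 0.14643754, -0.12457937, -1.5438471 ])}
{'K': array([[430.57353877,   0.        , 311.31619497],
       [  0.        , 430.57353877, 202.81831529],
       [  0.        ,   0.        ,   1.        ]]), 'origin': array([ 1.42581621, -0.5118285 ,  0.86497105]), 'orientation': array([0.79189782, 0.52189625, 1.1279614 ])}
{'K': array([[282.28038068,   0.        , 322.14922757],
       [  0.        , 282.28038068, 195.96242543],
       [  0.        ,   0.        ,   1.        ]]), 'mount': array([[ 6.36899793e-05,  9.62436756e-01,  2.71505960e-01,
         7.64971828e-02],
       [ 9.99999979e-01, -8.49307080e-06, -2.04474091e-04,
         1.12876234e-03],
       [-1.94487462e-04,  2.71505967e-01, -9.62436737e-01,
        -1.70195726e-01],
       [ 0.00000000e+00,  0.00000000e+00,  0.00000000e+00,
         1.00000000e+00]])}
{'time_s': 0.1, 'joints': array([ 1.30657328e+00,  3.53571261e-01,  1.63406281e+00, -1.48056186e-06,
        1.15520721e+00, -2.37184502e-03]), 'qvel': array([-0.00030508, -0.00274191, -0.00178164,  0.0011899 , -0.00277497,
       -0.00043691]), 'joint_torque': array([ 1.44356389e-03, -5.94906950e+01, -3.34931910e+01,  6.98028971e-02,
        1.83068134e-02,  8.96276546e-07]), 'eef_pos': array([0.16165858, 0.60326328, 0.21394223]), 'tcp_rot': array([-4.10118314e-01, -3.11454160e+00,  1.94412435e-03]), 'contact_force': array([ 0.2963822 , -0.03340899,  0.78995969]), 'moment': array([-0.01043628,  0.02477388, -0.02073616]), 'grip_force': 0.0, 'gripper_width': 0.09179359437098901}
```

View pics/top1.png

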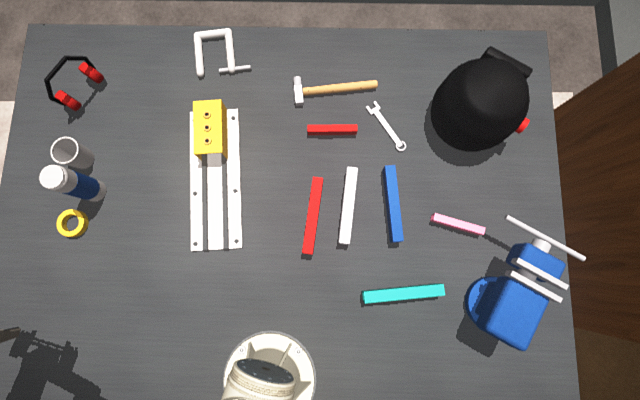

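View pics/scene1.png

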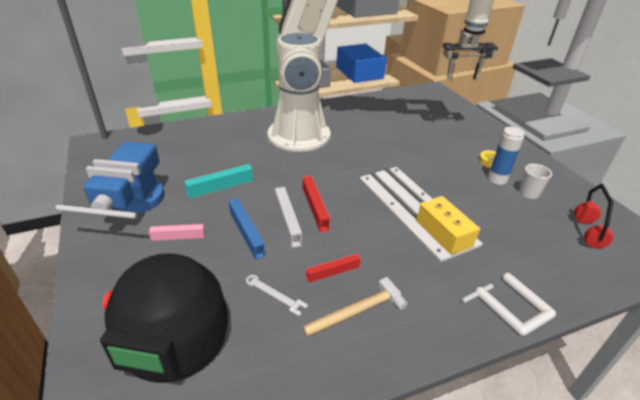

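Top view: candidates are the large red tube (313,215), a smaller red block (332,129), pink (458,224), turquoise (404,295), and red earmuff cups (67,98). I choose (313,215), the larger red one, lying beside the white/steel and blue tubes. The jig is at (215,175) with its yellow cover at (209,128); the mouth faces the robot.

```bash
cat >> h.py <<'E'
def cam(n):
    c=viewer.calibration(n)
    if n=='wrist':
        s=bot.state(); T=np.eye(4); T[:3,:3]=R.from_rotvec(s['tcp_rot']).as_matrix(); T[:3,3]=s['eef_pos']
        M=T@c['mount']; return c['K'],M[:3,3],M[:3,:3]
    return c['K'],np.array(c['origin']),R.from_rotvec(c['orientation']).as_matrix()
def onplane(c,px,z):
    K,o,Rm=c; px=np.atleast_2d(px).astype(float)
    d=np.c_[px,np.ones(len(px))]@np.linalg.inv(K).T
    d=(d*[1,-1,-1])@Rm.T
    return o+d*((z-o[2])/d[:,2])[:,None]
def proj(c,p):
    K,o,Rm=c; q=((np.atleast_2d(p)-o)@Rm)*[1,-1,-1]; q=q@K.T; return q[:,:2]/q[:,2:]
def blobs(im,lo,hi,amin=60):
    h=cv2.cvtColor(im,cv2.COLOR_RGB2HSV); lo=np.array(lo);hi=np.array(hi)
    m=cv2.inRange(h,lo,hi)
    if lo[0]==0: m|=cv2.inRange(h,np.array([172,lo[1],lo[2]]),np.array([180,hi[1],hi[2]]))
    cs,_=cv2.findContours(m,cv2.RETR_EXTERNAL,cv2.CHAIN_APPROX_NONE)
    return sorted([c for c in cs if cv2.contourArea(c)>amin],key=cv2.contourArea,reverse=True),m
E
python3 - <<'E'
from h import *
im=cv2.cvtColor(cv2.imread('pics/top1.png'),cv2.COLOR_BGR2RGB); c=cam('top')
for nm,lo,hi,z in(('red',(0,120,70),(8,255,255),.05),('yel',(20,120,90),(32,255,255),.085)):
    for k in blobs(im,lo,hi)[0]:
        r=cv2.minAreaRect(k); b=cv2.boxPoints(r); P=onplane(c,b,z)
        L=np.linalg.norm(np.roll(P,-1,0)-P,axis=1)
        print(nm,np.round(r[0]),cv2.contourArea(k),'box',np.round(P[:,:2],3).tolist(),'L',L.round(3),'c',P.mean(0).round(3))
cv2.imwrite('pics/crop1.png',cv2.resize(cv2.imread('pics/top1.png')[80:280,170:420],None,fx=3,fy=3,interpolation=2))
E
```

```text
red [312. 215.] 796.0 box [[0.346, -0.078], [0.568, -0.103], [0.564, -0.136], [0.342, -0.11]] L [0.224 0.033 0.223 0.032] c [ 0.455 -0.107  0.05 ]
red [332. 129.] 486.0 box [[0.725, -0.084], [0.728, -0.232], [0.697, -0.232], [0.694, -0.085]] L [0.148 0.031 0.148 0.031] c [ 0.711 -0.158  0.05 ]
red [91. 72.] 234.5 box [[0.892, 0.63], [0.92, 0.615], [0.87, 0.54], [0.841, 0.556]] L [0.032 0.09  0.032 0.089] c [0.881 0.585 0.05 ]
red [ 68. 100.] 234.0 box [[0.798, 0.689], [0.826, 0.676], [0.778, 0.599], [0.751, 0.612]] L [0.03  0.091 0.03  0.09 ] c [0.788 0.644 0.05 ]
red [523. 125.] 88.5 box [[0.717, -0.695], [0.762, -0.729], [0.75, -0.744], [0.706, -0.71]] L [0.056 0.019 0.056 0.019] c [ 0.734 -0.719  0.05 ]
yel [208. 126.] 1454.0 box [[0.78, 0.251], [0.784, 0.166], [0.62, 0.15], [0.615, 0.232]] L [0.084 0.165 0.082 0.165] c [0.7   0.2   0.085]
yel [ 72. 223.] 674.5 box [[0.387, 0.604], [0.462, 0.59], [0.436, 0.505], [0.363, 0.52]] L [0.076 0.089 0.075 0.088] c [0.412 0.555 0.085]
```

View pics/crop1.png

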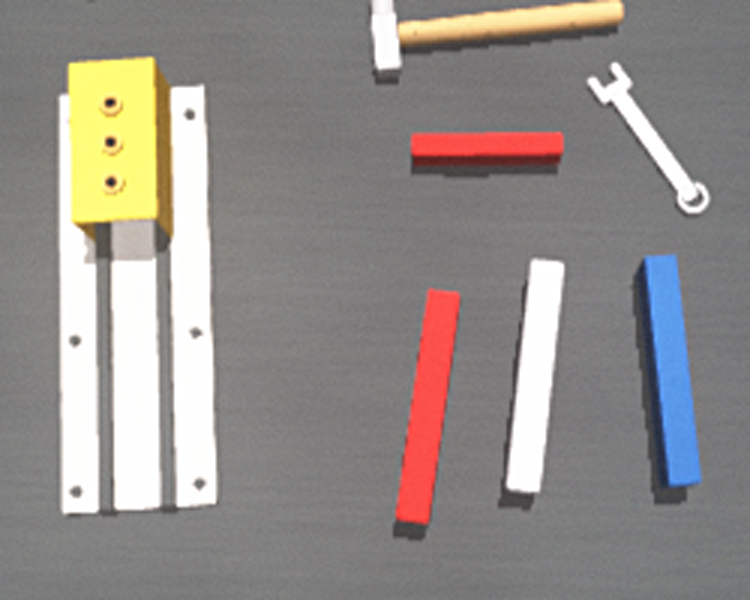

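The crop shows the large red tube (L = 0.223 m, as it must be), the steel and blue tubes to its right, the smaller red block (0.148 m) above, and the jig at left with its mouth toward the robot. The choice holds. I'm now moving above the tube.

>>> apply_moves(
  commands=[
    [100,[278,-708,0],[0,0,8.5]],
    [100,[278,-708,0],[0,0,8.5]],
    [100,[278,-708,0],[0,0,8.5]],
    [100,[278,-708,0],[0,0,8.5]],
    [100,[278,-708,0],[0,0,8.5]],
    [100,[278,-708,0],[0,0,8.5]],
    [100,[278,-708,0],[0,0,8.5]],
    [100,[278,-708,0],[0,0,8.5]],
    [100,[278,-708,0],[0,0,8.5]],
    [100,[278,-708,0],[0,0,8.5]],
    [100,[278,-708,0],[0,0,8.5]],
    [100,[278,-708,0],[0,0,8.5]],
  ],
)

```text
time_s: 1.1
eef_pos: [0.3445, 0.1364, 0.2147]
tcp_rot: [0.177, 3.136, 0.0]
contact_force: [0.4, 0.7, -0.3]
gripper_width: 0.0919
grip_force: 0.0
```

>>> apply_moves(
  commands=[
    [100,[96,-241,0],[0,0,0]],
    [100,[96,-241,0],[0,0,0]],
    [100,[96,-241,0],[0,0,0]],
    [100,[96,-241,0],[0,0,0]],
    [100,[96,-241,0],[0,0,0]],
    [100,[96,-241,0],[0,0,0]],
    [100,[96,-241,0],[0,0,0]],
    [100,[96,-241,0],[0,0,0]],
  ],
)

```text
time_s: 1.77
eef_pos: [0.4411, -0.1051, 0.2143]
tcp_rot: [-0.184, -3.136, 0.0]
contact_force: [-0.6, -1.0, -0.4]
gripper_width: 0.0918
grip_force: 0.0
```

```bash
python3 - <<'E'
from h import *
c=cam('wrist'); im=grab('wrist','w1.png'); s=bot.state(); print(s['eef_pos'],s['tcp_rot'])
for k in blobs(im,(0,120,70),(8,255,255),500)[0]:
    r=cv2.minAreaRect(k); b=cv2.boxPoints(r); P=onplane(c,b,.05)
    L=np.linalg.norm(np.roll(P,-1,0)-P,axis=1)
    print(np.round(b).tolist(),'box',np.round(P[:,:2],3).tolist(),'L',L.round(3),'c',P.mean(0).round(3))
E
```

```text
[ 0.44020468 -0.10339552  0.21411651] [-1.82579505e-01 -3.13510085e+00 -7.64258736e-04]
[[307.0, 100.0], [333.0, 100.0], [333.0, 273.0], [307.0, 273.0]] box [[0.346, -0.11], [0.349, -0.081], [0.567, -0.104], [0.563, -0.139]] L [0.029 0.219 0.035 0.219] c [ 0.456 -0.108  0.05 ]
[[257.0, 345.0], [353.0, 332.0], [357.0, 360.0], [260.0, 372.0]] box [[0.67, -0.226], [0.665, -0.086], [0.715, -0.085], [0.721, -0.23]] L [0.14  0.05  0.145 0.051] c [ 0.693 -0.157  0.05 ]
```

View pics/w1.png

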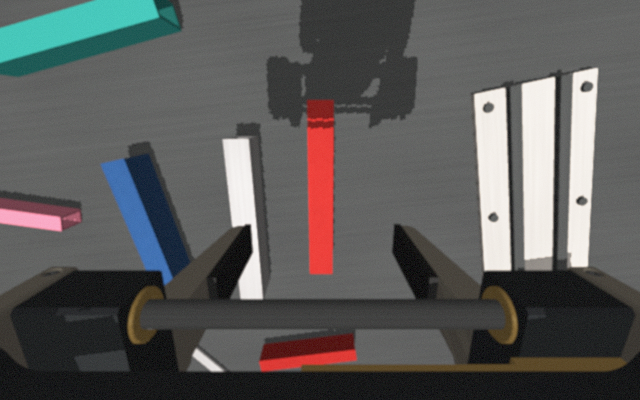

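The wrist view shows the red tube at columns 307–333, aligned with the fingers and centred between them. The white tube at left (column ~245) clears the open fingers by about 20 mm. The measured centre (0.456, -0.108) agrees with the top view. I'll go down and grip.

>>> apply_moves(
  commands=[
    [100,[0,-2,-40],[0,0,0]],
    [100,[0,-2,-80],[0,0,0]],
    [100,[0,-2,-120],[0,0,0]],
    [100,[0,-2,-155],[0,0,0]],
    [100,[0,-2,-180],[0,0,0]],
    [100,[0,-2,-194],[0,0,0]],
    [100,[0,-2,-194],[0,0,0]],
    [0,[0,-2,-194],[0,0,0]],
    [0,[0,-2,-194],[0,0,0]],
    [0,[0,-2,-194],[0,0,0]],
    [0,[0,-2,-194],[0,0,0]],
    [0,[0,-2,-194],[0,0,0]],
  ],
)

```text
time_s: 2.82
eef_pos: [0.4412, -0.1048, 0.0216]
tcp_rot: [0.178, 3.135, -0.001]
contact_force: [0.4, 0.0, 0.9]
gripper_width: 0.0605
grip_force: 0.0
```

>>> apply_moves(
  commands=[
    [0,[0,0,0],[0,0,0]],
    [0,[0,0,0],[0,0,0]],
    [0,[0,0,0],[0,0,0]],
    [0,[0,0,0],[0,0,0]],
  ],
)

```text
time_s: 3.15
eef_pos: [0.4405, -0.1049, 0.0207]
tcp_rot: [0.178, 3.136, -0.0]
contact_force: [-0.4, -3.5, 0.7]
gripper_width: 0.034
grip_force: 0.9
```

Meanwhile, measure the jig axis from the top view (walls/cover).

>>> apply_moves(
  commands=[
    [0,[0,0,0],[0,0,0]],
    [0,[0,0,0],[0,0,0]],
    [0,[0,0,0],[0,0,0]],
    [0,[0,0,0],[0,0,0]],
    [0,[0,0,0],[0,0,0]],
  ],
)

```text
time_s: 3.57
eef_pos: [0.4406, -0.105, 0.0207]
tcp_rot: [0.178, 3.136, -0.001]
contact_force: [-1.9, -5.9, 2.6]
gripper_width: 0.0297
grip_force: 30.0
```

```bash
python3 - <<'E'
from h import *
im=cv2.cvtColor(cv2.imread('pics/top1.png'),cv2.COLOR_BGR2RGB); c=cam('top')
# yellow top face: brighter; front lower edge; and white/dark transitions by row
g=im.min(2).astype(int)
for r in range(170,246,12):
    row=g[r,180:255]; d=np.diff(row); e=[i for i in range(len(d)) if abs(d[i])>35]
    print(r,[(i+180.5,int(d[i])) for i in e])
h=cv2.cvtColor(im,cv2.COLOR_RGB2HSV)
for r in range(98,164,6): print(r,h[r,190:232:3,2].tolist())
for col in(200,208,215): print(col,h[96:106,col,2].tolist(),h[145:165,col,2].tolist())
w=cv2.imread('pics/w1.png').min(2).astype(int)
for r in range(100,260,25):
    d=w[r,462:610]; dd=d[2:]-d[:-2]; print(r,[(i+463,int(dd[i])) for i in range(1,len(dd)-1) if abs(dd[i])>50 and abs(dd[i])>=max(abs(dd[i-1]),abs(dd[i+1]))])
E
```

```text
170 [(189.5, 95), (201.5, -113), (206.5, 118), (221.5, -111), (226.5, 121), (239.5, -110)]
182 [(189.5, 90), (201.5, -99), (206.5, 112), (221.5, -94), (226.5, 97), (239.5, -103)]
194 [(189.5, 87), (192.5, -74), (193.5, -56), (195.5, 68), (196.5, 87), (201.5, -102), (206.5, 72), (207.5, 75), (221.5, -55), (222.5, -70), (226.5, 51), (227.5, 80), (240.5, -113)]
206 [(189.5, 87), (201.5, -62), (202.5, -63), (207.5, 102), (222.5, -99), (227.5, 95), (240.5, -99), (241.5, -36)]
218 [(189.5, 78), (190.5, 48), (201.5, -62), (202.5, -61), (207.5, 102), (222.5, -108), (227.5, 111), (240.5, -93), (241.5, -40)]
230 [(189.5, 58), (190.5, 73), (202.5, -99), (207.5, 129), (222.5, -97), (227.5, 67), (228.5, 77), (241.5, -115)]
242 [(189.5, 51), (190.5, 77), (193.5, -66), (196.5, 90), (202.5, -101), (207.5, 119), (222.5, -58), (223.5, -71), (228.5, 106), (234.5, -85), (235.5, -48), (236.5, 62), (237.5, 73), (241.5, -96), (242.5, -38)]
98 [123, 122, 123, 122, 122, 120, 119, 120, 118, 123, 132, 123, 121, 126]
104 [124, 255, 255, 255, 255, 255, 255, 255, 255, 255, 255, 145, 125, 124]
110 [120, 255, 255, 
[... 1030 characters left out ...]
255, 255, 255, 255, 255, 253, 204, 193, 195, 194, 193, 193, 199, 193, 193, 196, 192, 192]
100 [(474, 117), (506, -151), (522, 97), (555, -141), (572, 99), (596, -100)]
125 [(475, 102), (507, -129), (522, 107), (554, -144), (571, 105), (595, -106)]
150 [(477, 117), (507, -136), (511, 53), (522, 104), (554, -151), (570, 109), (593, -97)]
175 [(478, 106), (508, -149), (523, 98), (554, -132), (569, 97), (592, -103)]
200 [(480, 113), (509, -160), (523, 98), (553, -144), (569, 98), (576, -141), (587, 99), (591, -107)]
225 [(481, 112), (509, -124), (510, -124), (523, 95), (553, -151), (568, 107), (590, -107)]
250 [(483, 111), (510, -137), (514, 53), (524, 108), (552, -134), (567, 104), (588, -100)]
```

```bash
python3 - <<'E'
from h import *
im=cv2.cvtColor(cv2.imread('pics/top1.png'),cv2.COLOR_BGR2RGB); c=cam('top')
g=im.min(2).astype(float)
def edge(lo,hi,rows,sgn):
    out=[]
    for r in rows:
        d=np.clip(sgn*np.diff(g[r,lo:hi]),0,None); d[d<25]=0
        if d.sum()>0: out.append((lo+.5+(d*np.arange(len(d))).sum()/d.sum(),r))
    return np.array(out)
rows=[r for r in range(166,246)]
for nm,lo,hi,sg,jy,z in(('Lout',199,205,-1,37,.02),('Lin',204,210,1,23,.01),('Rin',219,225,-1,-23,.02),('Rout',224,231,1,-37,.02)):
    P=onplane(c,edge(lo,hi,rows,sg),z)[:,:2]
    a=np.polyfit(P[:,0],P[:,1],1); th=np.arctan(a[0])
    print(nm,'yaw',np.degrees(th).round(2),'centre y at x=.35,.6:',[round(np.polyval(a,x)-jy/1000/np.cos(th),4) for x in(.35,.6)])
print('mouth top edge', onplane(c,[[198,153.7],[208,153.2],[216,152.7]],.085).round(4).tolist())
print('far top edge', onplane(c,[[200,99.8],[208,99.3],[215,98.7]],.085).round(4).tolist())
print('jig start',onplane(c,[[215,248.5]],.01).round(3))
E
```

```text
Lout yaw 5.26 centre y at x=.35,.6: [np.float64(0.1709), np.float64(0.1939)]
Lin yaw 5.01 centre y at x=.35,.6: [np.float64(0.1731), np.float64(0.195)]
Rin yaw 5.07 centre y at x=.35,.6: [np.float64(0.1714), np.float64(0.1935)]
Rout yaw 5.07 centre y at x=.35,.6: [np.float64(0.1704), np.float64(0.1926)]
mouth top edge [[0.617, 0.2212, 0.085], [0.619, 0.1928, 0.085], [0.6209, 0.1702, 0.085]]
far top edge [[0.7799, 0.2283, 0.085], [0.7819, 0.205, 0.085], [0.7841, 0.1847, 0.085]]
jig start [[0.354 0.175 0.01 ]]
```

Gripped (29.7 mm, 30 N). The jig measurements agree: yaw 5.1°, mouth about (0.619, 0.195), channel start x ≈ 0.35. I'll lift and carry the tube to above the channel.

>>> apply_moves(
  commands=[
    [0,[0,0,15],[0,0,0]],
    [0,[0,0,45],[0,0,0]],
    [0,[0,0,85],[0,0,0]],
    [0,[4,35,90],[0,0,2]],
    [0,[7,75,90],[0,0,4]],
    [0,[10,115,90],[0,0,6]],
    [0,[13,155,90],[0,0,8]],
    [0,[17,195,90],[0,0,10]],
    [0,[20,235,90],[0,0,11.6]],
    [0,[23,268,90],[0,0,11.6]],
    [0,[23,286,90],[0,0,11.6]],
    [0,[23,286,90],[0,0,11.6]],
  ],
)

```text
time_s: 4.57
eef_pos: [0.4627, 0.1849, 0.1098]
tcp_rot: [0.144, -3.137, -0.002]
contact_force: [0.7, -0.9, -5.9]
gripper_width: 0.0298
grip_force: 30.0
```

>>> apply_moves(
  commands=[
    [0,[0,0,0],[0,0,0]],
    [0,[0,0,0],[0,0,0]],
  ],
)

```text
time_s: 4.73
eef_pos: [0.4623, 0.1807, 0.1098]
tcp_rot: [0.14, -3.136, 0.001]
contact_force: [-0.2, -0.9, -6.3]
gripper_width: 0.0299
grip_force: 30.0
```

```bash
python3 - <<'E'
from h import *
c=cam('wrist'); im=grab('wrist','w2.png'); s=bot.state(); print(s['eef_pos'],s['tcp_rot'],s['gripper_width'],s['contact_force'])
k=blobs(im,(0,120,70),(8,255,255),500)[0]
for q in k[:2]:
    b=cv2.boxPoints(cv2.minAreaRect(q)); print(b.round().tolist(), onplane(c,b,s['eef_pos'][2]+.03)[:,:2].round(3).tolist())
p=lambda x,y:(.619+x*.996-y*.089,.195+x*.089+y*.996)
for x in(-260,-130,-20): print(x,[proj(c,[*p(x/1e3,y/1e3),.02])[0].round(0).tolist() for y in(-37,-23,23,37)])
E
```

```text
[0.46252769 0.18033712 0.10991963] [ 1.39003124e-01 -3.13657214e+00  1.07599534e-03] 0.0297383008459045 [-0.09929852 -0.78074233 -6.25487579]
[[290.0, 77.0], [354.0, 77.0], [354.0, 299.0], [290.0, 299.0]] [[0.37, 0.159], [0.368, 0.188], [0.485, 0.202], [0.489, 0.166]]
[[297.0, 328.0], [348.0, 328.0], [348.0, 364.0], [297.0, 364.0]] [[0.508, 0.171], [0.505, 0.201], [0.532, 0.204], [0.535, 0.173]]
-260 [[278.0, 85.0], [295.0, 85.0], [348.0, 85.0], [364.0, 85.0]]
-130 [[284.0, 226.0], [298.0, 226.0], [345.0, 226.0], [359.0, 226.0]]
-20 [[288.0, 320.0], [300.0, 320.0], [343.0, 320.0], [355.0, 320.0]]
```

View pics/w2.png

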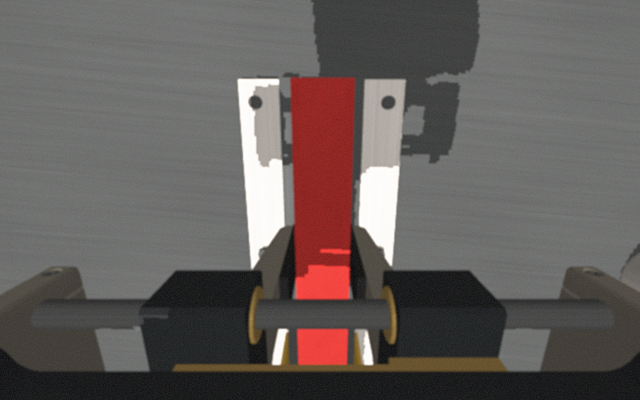

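The wrist view shows the tube (columns 290–354 at row 80) centred between the jig plates (inner edges 280 and 364), and the predicted channel centre is column 321.5. It is aligned, so I'll lower it.

>>> apply_moves(
  commands=[
    [0,[0,0,-30],[0,0,0]],
    [0,[0,0,-55],[0,0,0]],
    [0,[0,0,-68],[0,0,0]],
    [0,[0,0,-74],[0,0,0]],
    [0,[0,0,-77],[0,0,0]],
    [0,[0,0,-78],[0,0,0]],
    [0,[0,0,-78],[0,0,0]],
  ],
)

```text
time_s: 5.37
eef_pos: [0.4641, 0.1811, 0.0332]
tcp_rot: [-0.139, 3.138, 0.0]
contact_force: [-0.4, 0.2, -6.9]
gripper_width: 0.0298
grip_force: 30.0
```

>>> apply_moves(
  commands=[
    [0,[0,0,-1],[0,0,0]],
    [0,[0,0,-2],[0,0,0]],
    [0,[0,0,-2],[0,0,0]],
  ],
)

```text
time_s: 5.62
eef_pos: [0.4638, 0.1814, 0.031]
tcp_rot: [-0.14, 3.138, 0.0]
contact_force: [0.3, -0.1, -6.3]
gripper_width: 0.0297
grip_force: 30.0
```

>>> apply_moves(
  commands=[
    [0,[0,0,-0.5],[0,0,0]],
    [0,[0,0,-1],[0,0,0]],
    [0,[0,0,-1],[0,0,0]],
  ],
)

```text
time_s: 5.87
eef_pos: [0.4638, 0.1815, 0.0307]
tcp_rot: [-0.14, 3.138, 0.0]
contact_force: [-4.1, -1.8, 7.8]
gripper_width: 0.0298
grip_force: 30.0
```

Floor contact felt at TCP z ≈ 0.0307, as expected (tube 10 mm up). I'll raise it a hair so that friction doesn't mask the stop, and slide it to just inside the cover.

```bash
cat > f.py <<'E'
from h import *
F=[]
for i in range(10): viewer.grab_frame('wrist'); s=bot.state(); F.append(s['contact_force'])
F=np.array(F); u=np.array([.996,.089,0]); p=s['eef_pos']-[.619,.195,0]
print('t',round(s['time_s'],2),'Fu %.2f +- %.2f'%((F@u).mean(),(F@u).std()/3),'Fz %.2f'%F[:,2].mean(),'TCP jig x %.2f y %.2f z %.2f end %.1f'%(p@u*1e3,(p[1]*.996-p[0]*.089)*1e3,p[2]*1e3,p@u*1e3+125.5),'M',s['moment'].round(2),s['gripper_width'].round(4))
E
```

>>> apply_moves(
  commands=[
    [0,[0,0,1],[0,0,0]],
    [0,[4,0.4,1],[0,0,0]],
    [0,[12,1.1,1],[0,0,0]],
    [0,[22,2,1],[0,0,0]],
    [0,[32,2.9,1],[0,0,0]],
    [0,[38,3.4,1],[0,0,0]],
    [0,[40,3.6,1],[0,0,0]],
    [0,[40,3.6,1],[0,0,0]],
    [0,[40,3.6,1],[0,0,0]],
  ],
)

```text
time_s: 6.62
eef_pos: [0.5044, 0.1851, 0.0307]
tcp_rot: [-0.14, 3.137, 0.001]
contact_force: [0.8, 0.0, -4.2]
gripper_width: 0.0296
grip_force: 30.0
```

```bash
python3 f.py
```

```text
Traceback (most recent call last):
  File "f.py", line 5, in <module>
    print('t',round(s['time_s'],2),'Fu %.2f +- %.2f'%((F@u).mean(),(F@u).std()/3),'Fz %.2f'%F[:,2].mean(),'TCP jig x %.2f y %.2f z %.2f end %.1f'%(p@u*1e3,(p[1]*.996-p[0]*.089)*1e3,p[2]*1e3,p@u*1e3+125.5),'M',s['moment'].round(2),s['gripper_width'].round(4))
                                                                                                                                                                                                                                      ^^^^^^^^^^^^^^^^^^^^^^^^
AttributeError: 'float' object has no attribute 'round'
```

```bash
sed -i "s/,s\['gripper_width'\].round(4)//; s/range(10)/range(8)/" f.py; python3 f.py
```

```text
t 7.52 Fu 1.50 +- 0.15 Fz -1.51 TCP jig x -115.79 y 0.28 z 30.71 end 9.7 M [ 0.19 -0.42  0.02]
```

>>> apply_moves(
  commands=[
    [0,[3,0.3,0.5],[0,0,0]],
    [0,[6,0.5,0.5],[0,0,0]],
    [0,[6,0.5,0.5],[0,0,0]],
  ],
)

```text
time_s: 7.77
eef_pos: [0.5094, 0.1852, 0.0308]
tcp_rot: [0.14, -3.138, 0.001]
contact_force: [-0.4, -0.2, -4.5]
gripper_width: 0.0298
grip_force: 30.0
```

```bash
python3 f.py
```

```text
t 8.17 Fu 0.48 +- 0.22 Fz -4.75 TCP jig x -110.02 y 0.12 z 30.94 end 15.5 M [-0.04 -0.06 -0.02]
```

>>> apply_moves(
  commands=[
    [0,[0,0,0.5],[0,0,0]],
    [0,[0,0,0.7],[0,0,0]],
    [0,[0,0,0.7],[0,0,0]],
  ],
)

```text
time_s: 8.42
eef_pos: [0.5092, 0.1853, 0.0317]
tcp_rot: [0.14, -3.138, 0.0]
contact_force: [-0.7, 0.7, -7.2]
gripper_width: 0.0296
grip_force: 30.0
```

```bash
python3 f.py
```

```text
t 8.82 Fu -0.15 +- 0.14 Fz -6.33 TCP jig x -109.97 y 0.19 z 31.74 end 15.5 M [-0.03  0.08 -0.03]
```

>>> apply_moves(
  commands=[
    [0,[2,0.2,0],[0,0,0]],
    [0,[4,0.4,0],[0,0,0]],
    [0,[6,0.5,0],[0,0,0]],
    [0,[6,0.5,0],[0,0,0]],
  ],
)

```text
time_s: 9.15
eef_pos: [0.5163, 0.186, 0.0319]
tcp_rot: [-0.14, 3.138, 0.0]
contact_force: [0.8, 0.0, -6.4]
gripper_width: 0.0297
grip_force: 30.0
```

```bash
python3 f.py
```

```text
t 9.55 Fu -0.29 +- 0.13 Fz -6.25 TCP jig x -103.94 y 0.15 z 31.78 end 21.6 M [0.03 0.16 0.03]
```

>>> apply_moves(
  commands=[
    [0,[2,0.2,0],[0,0,0]],
    [0,[4,0.4,0],[0,0,0]],
    [0,[6,0.5,0],[0,0,0]],
    [0,[6,0.5,0],[0,0,0]],
  ],
)

```text
time_s: 9.88
eef_pos: [0.5223, 0.1865, 0.0319]
tcp_rot: [-0.14, 3.138, 0.0]
contact_force: [-0.7, -0.6, -6.8]
gripper_width: 0.0296
grip_force: 30.0
```

```bash
python3 f.py
```

```text
t 10.28 Fu -0.15 +- 0.14 Fz -6.48 TCP jig x -97.97 y 0.09 z 31.77 end 27.5 M [ 0.03  0.12 -0.  ]
```

No plunger contact up to 27.5 mm (baseline about -0.2 N), so it can't come solid before ~41 mm. I'll continue in safe steps.

>>> apply_moves(
  commands=[
    [0,[3,0.3,0],[0,0,0]],
    [0,[6,0.5,0],[0,0,0]],
    [0,[8,0.7,0],[0,0,0]],
    [0,[8,0.7,0],[0,0,0]],
  ],
)

```text
time_s: 10.62
eef_pos: [0.5304, 0.1872, 0.0319]
tcp_rot: [-0.14, 3.138, 0.0]
contact_force: [0.5, -0.4, -6.8]
gripper_width: 0.0295
grip_force: 30.0
```

```bash
python3 f.py
```

```text
t 11.02 Fu 0.08 +- 0.13 Fz -6.26 TCP jig x -89.93 y 0.06 z 31.78 end 35.6 M [-0.    0.16  0.  ]
```

>>> apply_moves(
  commands=[
    [0,[3,0.3,0],[0,0,0]],
    [0,[6,0.5,0],[0,0,0]],
    [0,[8,0.7,0],[0,0,0]],
    [0,[8,0.7,0],[0,0,0]],
  ],
)

```text
time_s: 11.35
eef_pos: [0.5383, 0.188, 0.0319]
tcp_rot: [-0.14, 3.138, 0.0]
contact_force: [-0.7, 0.1, -6.7]
gripper_width: 0.0299
grip_force: 30.0
```

```bash
python3 f.py
```

```text
t 11.75 Fu 0.04 +- 0.17 Fz -6.33 TCP jig x -81.89 y 0.07 z 31.78 end 43.6 M [0.01 0.08 0.02]
```

>>> apply_moves(
  commands=[
    [0,[3,0.3,0],[0,0,0]],
    [0,[6,0.5,0],[0,0,0]],
    [0,[8,0.7,0],[0,0,0]],
    [0,[8,0.7,0],[0,0,0]],
  ],
)

```text
time_s: 12.08
eef_pos: [0.5461, 0.1886, 0.0318]
tcp_rot: [-0.14, 3.138, 0.0]
contact_force: [-0.0, 0.4, -6.6]
gripper_width: 0.0298
grip_force: 30.0
```

```bash
python3 f.py
```

```text
t 12.48 Fu -0.59 +- 0.18 Fz -6.01 TCP jig x -73.83 y 0.07 z 31.81 end 51.7 M [ 0.02  0.22 -0.02]
```

>>> apply_moves(
  commands=[
    [0,[1.5,0.1,0],[0,0,0]],
    [0,[3,0.3,0],[0,0,0]],
    [0,[3,0.3,0],[0,0,0]],
  ],
)

```text
time_s: 12.73
eef_pos: [0.5488, 0.1889, 0.0318]
tcp_rot: [-0.14, 3.138, 0.0]
contact_force: [-0.4, -0.2, -6.5]
gripper_width: 0.0297
grip_force: 30.0
```

```bash
sed -i "s/range(8)/range(12)/" f.py; python3 f.py
```

```text
t 13.33 Fu -1.20 +- 0.14 Fz -6.11 TCP jig x -70.77 y 0.10 z 31.79 end 54.7 M [0.   0.25 0.03]
```

The spring is felt (-1.2 N) at end ≈ 54.7, so it should come solid at about 58–66. From here I'll use small steps.

>>> apply_moves(
  commands=[
    [0,[1,0.1,0],[0,0,0]],
    [0,[2,0.2,0],[0,0,0]],
    [0,[3,0.3,0],[0,0,0]],
    [0,[3,0.3,0],[0,0,0]],
  ],
)

```text
time_s: 13.67
eef_pos: [0.5518, 0.1891, 0.0318]
tcp_rot: [-0.14, 3.138, -0.0]
contact_force: [-1.6, -0.1, -6.4]
gripper_width: 0.03
grip_force: 30.0
```

>>> apply_moves(
  commands=[
    [0,[0.5,0,0],[0,0,0]],
    [0,[1,0.1,0],[0,0,0]],
    [0,[1,0.1,0],[0,0,0]],
  ],
)

```text
time_s: 13.92
eef_pos: [0.5522, 0.1891, 0.0317]
tcp_rot: [0.14, -3.138, 0.0]
contact_force: [-2.2, 0.0, -4.5]
gripper_width: 0.0301
grip_force: 30.0
```

```bash
sed -i "s/range(12)/range(8)/" f.py; python3 f.py
```

```text
t 14.32 Fu -3.20 +- 0.14 Fz -5.25 TCP jig x -67.02 y 0.12 z 31.71 end 58.5 M [-0.05  0.57 -0.01]
```

>>> apply_moves(
  commands=[
    [0,[0.4,0,0],[0,0,0]],
    [0,[0.4,0,0],[0,0,0]],
    [0,[0.4,0,0],[0,0,0]],
  ],
)

```text
time_s: 14.57
eef_pos: [0.5524, 0.1891, 0.0317]
tcp_rot: [0.14, -3.138, 0.0]
contact_force: [-4.6, 0.0, -4.1]
gripper_width: 0.0299
grip_force: 30.0
```

```bash
python3 f.py
```

```text
t 14.97 Fu -4.73 +- 0.19 Fz -4.33 TCP jig x -66.87 y 0.07 z 31.67 end 58.6 M [ 0.01  0.73 -0.04]
```

>>> apply_moves(
  commands=[
    [0,[0.5,0,0],[0,0,0]],
    [0,[1,0.1,0],[0,0,0]],
    [0,[1,0.1,0],[0,0,0]],
    [0,[1,0.1,0],[0,0,0]],
  ],
)

```text
time_s: 15.3
eef_pos: [0.5526, 0.1891, 0.0315]
tcp_rot: [0.14, -3.136, 0.001]
contact_force: [-6.5, 0.2, -3.6]
gripper_width: 0.0297
grip_force: 30.0
```

```bash
python3 f.py
```

```text
t 15.7 Fu -7.49 +- 0.12 Fz -2.84 TCP jig x -66.66 y 0.06 z 31.54 end 58.8 M [0.04 1.11 0.03]
```

Solid at end ≈ 58.8: more command gives only more force. I'll firm up to about 14 N and then set the tube down.

>>> apply_moves(
  commands=[
    [0,[1,0.1,0],[0,0,0]],
    [0,[2,0.2,0],[0,0,0]],
    [0,[2,0.2,0],[0,0,0]],
    [0,[2,0.2,-0.5],[0,0,0]],
    [0,[2,0.2,-1],[0,0,0]],
    [0,[2,0.2,-1],[0,0,0]],
  ],
)

```text
time_s: 16.2
eef_pos: [0.5532, 0.189, 0.0307]
tcp_rot: [0.139, -3.133, 0.001]
contact_force: [-13.2, -0.6, 4.5]
gripper_width: 0.0299
grip_force: 30.0
```

```bash
python3 f.py
```

```text
t 16.6 Fu -12.78 +- 0.11 Fz 4.39 TCP jig x -66.09 y -0.09 z 30.71 end 59.4 M [-0.02  2.15  0.05]
```

>>> apply_moves(
  commands=[
    [100,[0,0,0],[0,0,0]],
    [100,[0,0,0],[0,0,0]],
    [100,[0,0,0],[0,0,0]],
    [100,[0,0,0],[0,0,0]],
    [100,[0,0,0],[0,0,0]],
    [100,[0,0,0],[0,0,0]],
    [100,[0,0,0],[0,0,0]],
    [100,[0,0,0],[0,0,0]],
  ],
)

```text
time_s: 17.27
eef_pos: [0.556, 0.1895, 0.0308]
tcp_rot: [-0.14, 3.138, 0.0]
contact_force: [0.6, 0.1, 0.1]
gripper_width: 0.0813
grip_force: 0.0
```

```bash
python3 f.py; python3 - <<'E'
from h import *
print(bot.state()['gripper_width'])
E
```

```text
t 17.67 Fu -0.09 +- 0.14 Fz 0.03 TCP jig x -63.32 y 0.13 z 30.77 end 62.2 M [ 0.03  0.02 -0.01]
0.09211438180725005
```

Released, with forces at zero. I'll confirm with a gentle push from behind with closed fingers, the tube lying flat.

>>> apply_moves(
  commands=[
    [100,[0,0,35],[0,0,0]],
    [100,[0,0,75],[0,0,0]],
    [100,[0,0,110],[0,0,0]],
    [0,[-40,-3.6,110],[0,0,0]],
    [0,[-80,-7.2,110],[0,0,0]],
    [0,[-115,-10.5,110],[0,0,0]],
    [0,[-131,-12,110],[0,0,0]],
    [0,[-131,-12,110],[0,0,0]],
    [0,[-131,-12,110],[0,0,0]],
    [0,[-131,-12,110],[0,0,0]],
    [0,[-131,-12,110],[0,0,0]],
    [0,[-131,-12,110],[0,0,0]],
  ],
)

```text
time_s: 18.67
eef_pos: [0.4261, 0.1777, 0.1407]
tcp_rot: [-0.139, 3.138, 0.0]
contact_force: [0.6, -0.6, -0.5]
gripper_width: 0.0339
grip_force: 0.0
```

```bash
python3 - <<'E'
from h import *
c=cam('wrist'); im=grab('wrist','w3.png'); t=grab('top','t3.png'); s=bot.state(); print(s['eef_pos'],s['tcp_rot'],s['gripper_width'])
for q in blobs(im,(0,120,70),(8,255,255),300)[0][:2]:
    b=cv2.boxPoints(cv2.minAreaRect(q)); P=onplane(c,b,.06)-[.619,.195,0]; print('w',b.round().tolist(), np.c_[P@[.996,.089,0],P@[-.089,.996,0]].round(4).tolist())
c=cam('top')
for q in blobs(t,(0,120,70),(8,255,255),200)[0][:3]:
    b=cv2.boxPoints(cv2.minAreaRect(q)); P=onplane(c,b,.06)-[.619,.195,0]; print('t',b.round().tolist(), np.c_[P@[.996,.089,0],P@[-.089,.996,0]].round(4).tolist())
E
```

```text
[0.42559976 0.17754432 0.14058803] [ 1.39238794e-01 -3.13840412e+00  1.23594553e-04] 0.02572506945234877
w [[308.0, 218.0], [337.0, 218.0], [337.0, 299.0], [308.0, 299.0]] [[-0.1773, -0.0124], [-0.1773, 0.015], [-0.0886, 0.0163], [-0.0887, -0.0136]]
w [[309.0, 328.0], [336.0, 328.0], [336.0, 364.0], [309.0, 364.0]] [[-0.0529, -0.013], [-0.0529, 0.0157], [-0.005, 0.0163], [-0.005, -0.0137]]
t [[204.0, 154.0], [218.0, 154.0], [218.0, 200.0], [204.0, 200.0]] [[0.0065, 0.0169], [0.0036, -0.0238], [-0.1322, -0.0212], [-0.1295, 0.0187]]
t [[307.0, 124.0], [357.0, 124.0], [357.0, 134.0], [307.0, 134.0]] [[0.0772, -0.2875], [0.0669, -0.4339], [0.0362, -0.4313], [0.0464, -0.2856]]
t [[53.0, 96.0], [59.0, 88.0], [80.0, 103.0], [74.0, 111.0]] [[0.2181, 0.4685], [0.2435, 0.4526], [0.1913, 0.3865], [0.1663, 0.4025]]
```

View pics/w3.png

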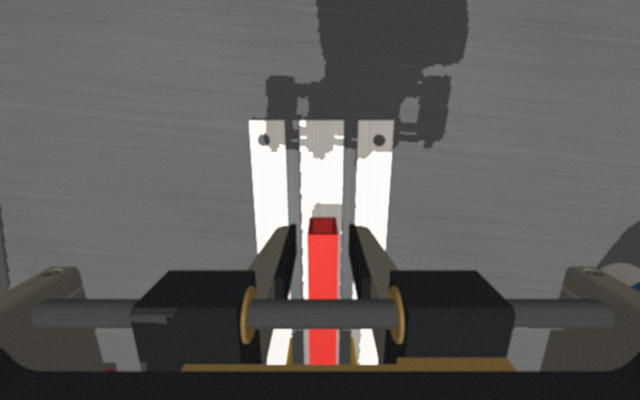

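The wrist view shows the tube straight and centred in the channel. Its rear end face is at rows 218–234, giving a rear end at jig x ≈ -161, which agrees with the felt end at +59. Now the gentle check push.

>>> apply_moves(
  commands=[
    [0,[0,0,-35],[0,0,0]],
    [0,[0,0,-70],[0,0,0]],
    [0,[0,0,-98],[0,0,0]],
    [0,[0,0,-106],[0,0,0]],
    [0,[0,0,-106],[0,0,0]],
    [0,[5,0.4,-106],[0,0,0]],
    [0,[10,0.9,-106],[0,0,0]],
    [0,[14,1.2,-106],[0,0,0]],
    [0,[16,1.4,-106],[0,0,0]],
    [0,[17,1.5,-106],[0,0,0]],
    [0,[18,1.6,-106],[0,0,0]],
    [0,[18,1.6,-106],[0,0,0]],
  ],
)

```text
time_s: 19.77
eef_pos: [0.4432, 0.1792, 0.0351]
tcp_rot: [-0.14, 3.138, 0.0]
contact_force: [1.4, -0.9, -0.0]
gripper_width: 0.0007
grip_force: 0.0
```

>>> apply_moves(
  commands=[
    [0,[0.5,0,0],[0,0,0]],
    [0,[1,0.1,0],[0,0,0]],
    [0,[1.5,0.1,0],[0,0,0]],
    [0,[1.5,0.1,0],[0,0,0]],
  ],
)

```text
time_s: 20.1
eef_pos: [0.4444, 0.1792, 0.0348]
tcp_rot: [0.14, -3.138, 0.0]
contact_force: [0.3, 0.3, -0.2]
gripper_width: 0.0006
grip_force: 0.0
```

>>> apply_moves(
  commands=[
    [0,[1,0.1,0],[0,0,0]],
    [0,[1.5,0.1,0],[0,0,0]],
    [0,[2,0.2,0],[0,0,0]],
    [0,[2,0.2,0],[0,0,0]],
  ],
)

```text
time_s: 20.43
eef_pos: [0.4465, 0.1794, 0.0348]
tcp_rot: [-0.14, 3.138, 0.0]
contact_force: [1.2, 0.2, 0.1]
gripper_width: 0.0006
grip_force: 0.0
```

>>> apply_moves(
  commands=[
    [0,[0.5,0,0],[0,0,0]],
    [0,[1,0.1,0],[0,0,0]],
    [0,[1,0.1,0],[0,0,0]],
  ],
)

```text
time_s: 20.68
eef_pos: [0.4475, 0.1795, 0.0348]
tcp_rot: [-0.14, 3.138, -0.0]
contact_force: [0.1, -0.4, 0.1]
gripper_width: 0.0004
grip_force: 0.0
```

>>> apply_moves(
  commands=[
    [0,[0.5,0,0],[0,0,0]],
    [0,[1,0.1,0],[0,0,0]],
    [0,[1,0.1,0],[0,0,0]],
  ],
)

```text
time_s: 20.93
eef_pos: [0.4485, 0.1796, 0.0348]
tcp_rot: [-0.14, 3.138, 0.0]
contact_force: [0.3, -0.5, -0.4]
gripper_width: 0.0001
grip_force: 0.0
```

>>> apply_moves(
  commands=[
    [0,[0.5,0,0],[0,0,0]],
    [0,[1,0.1,0],[0,0,0]],
    [0,[1,0.1,0],[0,0,0]],
  ],
)

```text
time_s: 21.18
eef_pos: [0.4487, 0.1796, 0.0347]
tcp_rot: [0.14, -3.137, 0.0]
contact_force: [-4.0, 0.7, 3.1]
gripper_width: 0.0004
grip_force: 1.8
```

>>> apply_moves(
  commands=[
    [0,[0.5,0,0],[0,0,0]],
    [0,[0.8,0.1,0],[0,0,0]],
    [0,[0.8,0.1,0],[0,0,0]],
  ],
)

```text
time_s: 21.43
eef_pos: [0.4488, 0.1795, 0.0346]
tcp_rot: [0.139, -3.136, 0.001]
contact_force: [-7.0, 0.4, 4.9]
gripper_width: 0.0003
grip_force: 3.3
```

```bash
python3 f.py
```

```text
t 21.83 Fu -6.81 +- 0.12 Fz 4.88 TCP jig x -170.95 y -0.25 z 34.59 end -45.4 M [ 0.17  1.1  -0.01]
```

>>> apply_moves(
  commands=[
    [0,[0.8,0.1,0],[0,0,0]],
    [0,[1.6,0.1,0],[0,0,0]],
    [0,[1.6,0.1,0],[0,0,0]],
  ],
)

```text
time_s: 22.08
eef_pos: [0.4489, 0.1793, 0.0343]
tcp_rot: [0.139, -3.133, 0.002]
contact_force: [-10.8, 2.3, 8.4]
gripper_width: 0.0007
grip_force: 5.6
```

```bash
python3 f.py
```

```text
t 22.48 Fu -11.23 +- 0.16 Fz 8.02 TCP jig x -170.85 y -0.46 z 34.36 end -45.3 M [0.29 1.76 0.01]
```

>>> apply_moves(
  commands=[
    [0,[0.8,0.1,0],[0,0,0]],
    [0,[1.6,0.1,0],[0,0,0]],
    [0,[2,0.2,0],[0,0,0]],
    [0,[2,0.2,0],[0,0,0]],
  ],
)

```text
time_s: 22.82
eef_pos: [0.4491, 0.1791, 0.0341]
tcp_rot: [0.139, -3.13, 0.003]
contact_force: [-16.5, 1.0, 12.5]
gripper_width: 0.0003
grip_force: 8.2
```

```bash
python3 f.py
```

```text
t 23.22 Fu -16.15 +- 0.10 Fz 12.10 TCP jig x -170.65 y -0.72 z 34.11 end -45.1 M [0.33 2.64 0.  ]
```

Solid at 16 N with no movement. Back off, lift clear, check and hand in.

>>> apply_moves(
  commands=[
    [0,[-3,-0.3,0],[0,0,0]],
    [0,[-8,-0.7,0],[0,0,0]],
    [0,[-25,-2.2,0],[0,0,0]],
    [0,[-30,-2.7,30],[0,0,0]],
    [0,[-30,-2.7,70],[0,0,0]],
    [0,[-30,-2.7,110],[0,0,0]],
    [0,[-30,-2.7,150],[0,0,0]],
    [0,[-30,-2.7,150],[0,0,0]],
    [0,[-30,-2.7,150],[0,0,0]],
  ],
)

```text
time_s: 23.97
eef_pos: [0.4258, 0.1781, 0.1872]
tcp_rot: [-0.139, 3.132, 0.003]
contact_force: [-0.5, 0.1, -1.2]
gripper_width: 0.0007
grip_force: 0.0
```

```bash
python3 - <<'E'
from h import *
im=grab('wrist','w4.png'); c=cam('wrist'); s=bot.state(); print(s['eef_pos'],s['contact_force'])
h=cv2.cvtColor(im,cv2.COLOR_RGB2HSV); q=blobs(im,(0,120,70),(8,255,255),300)[0][0]; b=cv2.boundingRect(q); print(b)
col=b[0]+b[2]//2; v=h[b[1]-2:b[1]+30,col,2].astype(int); print(v.tolist())
P=onplane(c,[[col,b[1]]],.01)-[.619,.195,0]; print('rear at',P@[.996,.089,0],'y',P@[-.089,.996,0])
E
```

```text
[0.42445439 0.17756554 0.18538063] [-0.09053618 -0.2395833  -0.93258501]
(98, 341, 38, 32)
[58, 67, 80, 90, 91, 92, 92, 94, 88, 88, 89, 92, 94, 89, 95, 91, 88, 91, 89, 95, 137, 199, 231, 233, 229, 191, 133, 100, 96, 96, 95, 85]
rear at [0.05112314] y [-0.30440191]
```

View pics/w4.png

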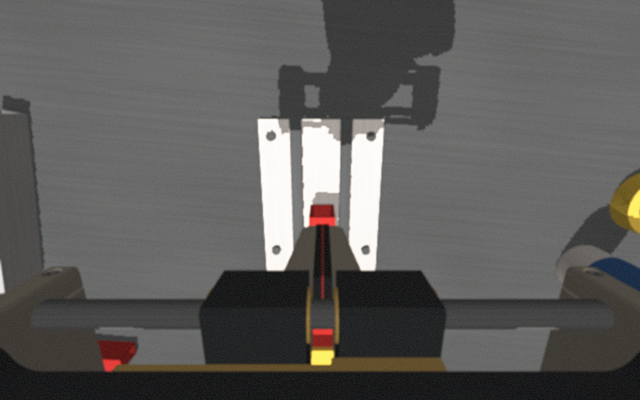

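The tube lies straight in the channel under the cover, with its rear end at (322,206). Nothing is touching it.

```bash
python3 -c "
from workcell import bot
print(bot.job_done())"
```

```text
the job is handed in; nothing more can be done
None
```

The job is handed in: the red tube lies in the jig's channel, its end under the cover against the solid stop at about jig x = 59 mm; the hardest push was about 16 N, so the stop should not have slipped.

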